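# Lock the thin-section specimen chest

## Task

Close the specimen chest for the store: swing its open hasp all the way down over the staple against the chest's face, then take the locking pin from the tool rack and push it down through the staple's eye until its collar sits on the staple, and let go. Leave the scriber standing in the rack.

Things in the scene. Friction and masses are not known exactly. Their poses are not given: they have to be found in the camera images.
- chest: Fixed wooden chest, 150 (x) x 220 (y) x 140 mm high. Origin: centre of underside; own +x points out of the face with hasp and staple, roughly away from the robot. The steel staple, a level bar 5 mm thick and 30 wide, top 65 mm above the bench, stands 43 mm out of mid-face and has a vertical 20 x 20 mm eye through it, centred at x = 103, y = 0 mm.
- hasp (a joint): Angle (rad) of a steel strap 60 wide, 4 thick, 102 mm long, hinged along y at x = 80, z = 135 mm of the chest. 0: hanging shut on the face (outer side x = 82), staple out through its slot; 1.57: straight out; 2.4: stop. Solid to 64 mm from the hinge, 36 mm wide slot to 88, solid end. Stays where left (0.07 N m turns it): press down, then inward above the staple with closed fingers.
- lock_pin: Steel pin 99 mm long, about 70 g, upright in one of two holes 80 mm apart in a fixed wooden rack 150 x 50 x 50 mm high. Origin: pointed tip; z up the pin. Shank 8 mm diameter to 40 mm, broad flat collar 32 mm diameter to 44 mm (rests on the rack's top), then a straight round grip 16 mm diameter to 99 mm. Any yaw is alike.
- scriber: Bystander in the rack's other hole: a steel scriber 90 mm long, origin at its tip, z up, with a pear-shaped handle (34 mm at its widest) and no flat collar. To be left standing where it is.
There are look-alikes about, which are no part of the job. Leave any blue look-alike of the lock_pin alone.

How it is judged:
By the outcome, as a careful person would: the job done as asked, in the order asked, and still so for the second after the job is handed in, with the robot touching nothing.
It also fails if it takes over 61 s, if anything falls off the work surface, if the arm or the gripper's body presses on something with over 40 N, if the wrist force passes 120 N, or if a joint passes its speed limit or range.

## Robot

A 6-joint arm with a two-finger parallel gripper is mounted at the origin on the work surface. World frame = base frame: x ahead of the robot, y to its left, z up, the work surface at z = 0. Lengths are in m, angles in rad, forces in N, time in s.
With the tool pointing down it reaches from about 0.35 to 0.725 m from the base axis. Payload 6 kg.
Tool frame: the origin (TCP) lies on the front face of the gripper's body, between the roots of the fingers; the fingertips stand 73 mm ahead of it and the grasp point (between the pads) lies 54 mm ahead of it; y points along the fingers, z is the direction in which the jaws open and shut, and the axes are right-handed (so a half turn about y gives the same grasp; the last joint's range is limited). The gripper opens to 85 mm and grips with 20 to 120 N. Pads are 22 mm wide; open, the fingers measure 114 mm over their backs; the gripper's body (76 mm by 85 mm) begins 54 mm behind the grasp point. The pads swing forward as they close: fully open they stand 13 mm farther back than shut.
Start: joints at [-0.833, 0.04, 0.085, 0, -1.615, -0.334], TCP at [0.236, -0.552, 0.304] pointing down, gripper open.
Joint ranges: [-2.56, 2.56], [-1.29, 2.01], [-1.08, 1.49], [-3.29, 1.98], [-2.81, -0.18], [-2.99, 2.99]. Speed limits (rad/s): [2.57, 2.57, 3.01, 3.14, 3.14, 3.14].

## Interface

Orientations are given as a 3x3 rotation matrix whose columns are the frame's x, y, z axes.
In Python, from workcell import telemetry, vision, robot gives the robot as it stands. The module is installed in compiled form; this text tells all that it offers.
- The arm moves only by the tool jog_arm, never from a script. Its argument "rows" is a list of rows, each an object with "offset": the shift along the tool's x, y, z normalised to -1 to 1, where 1 is 40 mm, a list of three; "twist": the turn, a rotation vector about the tool's x, y, z normalised to -1 to 1, where 1 is 0.12 rad, a list of three. A call has exactly 8 rows; each row shifts and turns the commanded pose from where the row before left it, along the tool's axes as they then stand; what a row does not reach is not made up. A row lasts 1/10 s, in which the tool goes at most 50 mm and 8.59 degrees, less where a joint would pass 70% of its speed; a pose out of reach is approached as far as the arm can. A call with a number of a shift or a turn outside -1 to 1 is refused whole. A call with a gripper value outside its range is refused whole. "gripper" is the opening, from -1 (shut) to 1 (fully open), so that 0 is half open, set as the call begins (left out, the last holds). The fingers move at their own pace and stop on an object; "newtons" is the grip in N (left out, the last holds). Time passes only in rows, so rows that do not move let the fingers close, or fill a call up. It gives the time, the measured TCP pose, the force and the opening at its end, in the units of the state.
- telemetry.read_state(): the state, without advancing time (a new reading comes with each control period).
- vision.read_camera(name): name is "scene" or "side" or "wrist"; returns a dict with "frame" (480x640x3 uint8, red, green, blue), "K" (3x3 intrinsics, pixels), "rvec" (rotation vector, rad) and "tvec" (3), from world to camera coordinates, as OpenCV has them. Camera axes: x right, y down, z forward; pixel columns grow to the right and rows downward; lengths in m; the calibration is good to about 2 mm. A picture is of the moment at which its call begins. There is no depth.
- robot.job_done(): hands the job in, once; it reports no verdict.
The state is a dict: "time": time; "joint_positions": joint angles; "qvel": joint speeds; "tau": joint torques, N m; "tcp_pos": TCP position; "orientation": TCP orientation; "ft_force": force on the tool from outside, world axes, zero at the start; "moment": the same for the moment, N m; "gripper_width": finger opening in m.
Only numpy, scipy, OpenCV 4.12 (cv2) and the standard library are available. Lean on these libraries where they do the work, as an engineer would, in place of code of your own. Each camera call takes 0.05 s, during which the arm holds its last target.

## Working session

There is one attempt and no reset: what is moved stays moved. The work goes in short steps, Python scripts to look and compute and a tool call to move; the robot and the scene stay as the last step left them, time stands still between calls to the robot, and variables do not carry over. Pictures are saved under pics/ and viewed, and the job is handed in when it is done.

Besides the shell and the picture viewer there is one more tool, called after ">>>" by a JSON object that holds its "op" and its "data". jog_arm: Moves the arm, as the interface text tells. Scaled input: -1 to 1 covers 40 mm each way for a shift and 0.12 rad each way for a turn. Its arguments: {"type":"object","properties":{"rows":{"type":"array"},"gripper":{"type":"number"},"newtons":{"type":"number"}},"required":["rows"]}

```bash
mkdir -p pics; ls
cat > h.py <<'E'
import numpy as np, cv2, pickle
from workcell import telemetry, vision, robot
def grab(n,tag):
    c=vision.read_camera(n); cv2.imwrite(f'pics/{tag}.png',c['frame'][:,:,::-1]); pickle.dump(c,open(f'{tag}.pkl','wb')); return c
def load(tag): return pickle.load(open(f'{tag}.pkl','rb'))
def ray(c,u,v):
    R,_=cv2.Rodrigues(np.array(c['rvec'],float)); t=np.array(c['tvec'],float).ravel()
    d=R.T@np.linalg.inv(np.array(c['K']))@np.array([u,v,1.]); return -R.T@t,d/np.linalg.norm(d)
def plane(c,u,v,z):
    o,d=ray(c,u,v); return o+d*(z-o[2])/d[2]
def tri(*obs):
    A=np.zeros((3,3));b=np.zeros(3);L=[]
    for c,u,v in obs:
        o,d=ray(c,u,v);P=np.eye(3)-np.outer(d,d);A+=P;b+=P@o;L.append((o,P))
    x=np.linalg.solve(A,b); return x,[float(np.linalg.norm(P@(x-o))) for o,P in L]
def proj(c,p):
    return cv2.projectPoints(np.array(p,float).reshape(-1,1,3),np.array(c['rvec'],float),np.array(c['tvec'],float),np.array(c['K'],float),None)[0].reshape(-1,2)
E
python3 - <<'E'
from h import *
for n in ['scene','side','wrist']:
    c=grab(n,n+'0'); o,d=ray(c,320,240); print(n,o.round(3),d.round(3),c['K'][0][0])
s=telemetry.read_state();print(s)
E
```

```text
pics
scene [ 0.885 -0.228  0.754] [-0.461  0.163 -0.873] 441.73532957541966
side [0.46  0.627 0.54 ] [ 0.065 -0.868 -0.493] 448.4712730400493
wrist [ 0.174 -0.578  0.373] [ 0.261  0.113 -0.959] 426.4733021926816
{'time': 0.15, 'joint_positions': array([-8.33314394e-01,  4.06762171e-02,  8.40833963e-02, -3.42784033e-04,
       -1.61552005e+00, -3.33712288e-01]), 'qvel': array([-0.00036817, -0.00213942,  0.00503528,  0.0041901 , -0.00071396,
       -0.00025397]), 'tau': array([-1.88737824e-03, -3.68616450e+01,  3.47688639e+01,  6.93617195e+00,
       -4.49210376e-03, -4.26935219e-05]), 'tcp_pos': array([ 0.23574802, -0.55158214,  0.30312938]), 'orientation': array([[ 9.19580518e-01, -6.31819845e-04, -3.92901098e-01],
       [ 3.92901591e-01,  1.20472933e-03,  9.19579735e-01],
       [-1.07669249e-04, -9.99999075e-01,  1.35608864e-03]]), 'ft_force': array([-1.08187823, -0.24279407, -0.58055716]), 'moment': array([-0.04299948,  0.02368859, -0.0282157 ]), 'gripper_width': 0.08524170221365913}
```

View pics/scene0.png

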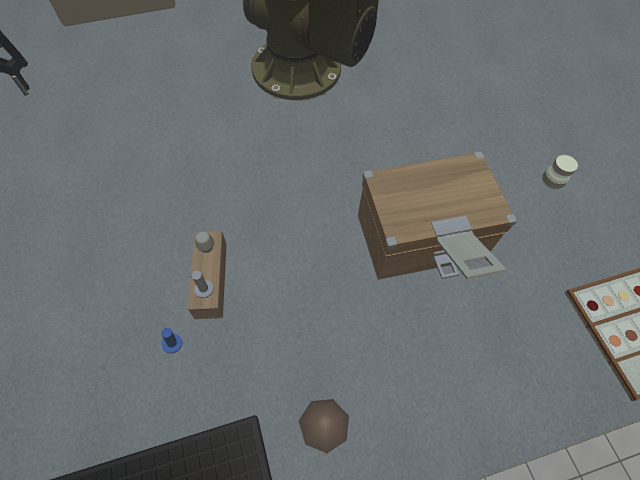

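View pics/side0.png

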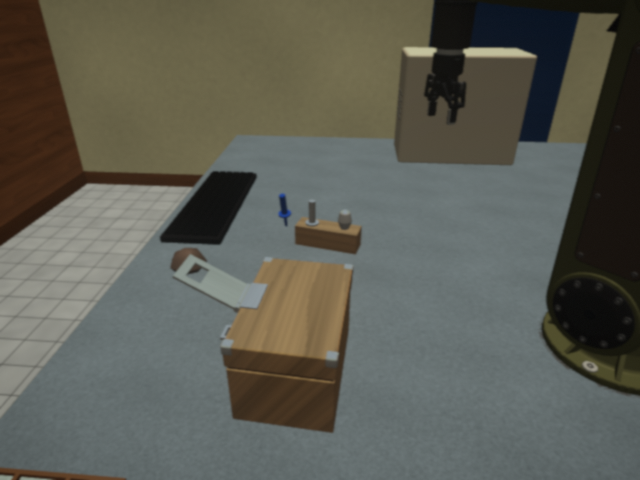

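View pics/wrist0.png

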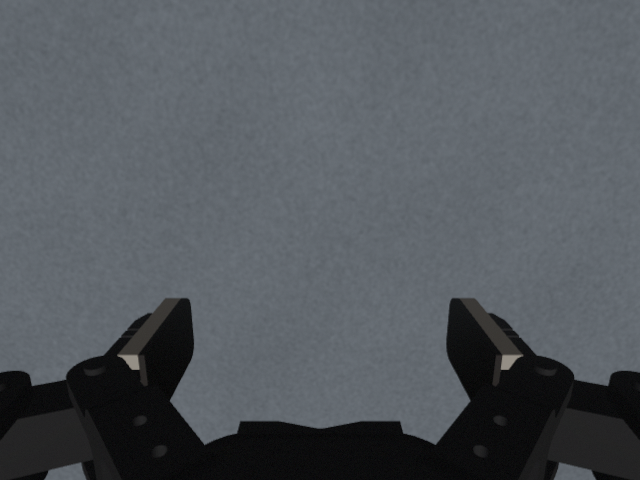

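Run:
```python
import cv2,numpy as np
a=cv2.imread('pics/scene0.png');b=cv2.imread('pics/side0.png')
f=lambda i,x,y,w,h:cv2.resize(i[y:y+h,x:x+w],(w*4,h*4),interpolation=cv2.INTER_CUBIC)
cv2.imwrite('pics/z1.png',f(a,345,145,185,140))
cv2.imwrite('pics/z2.png',np.hstack([f(a,170,215,80,145),f(b,270,180,110,145)]))
cv2.imwrite('pics/z3.png',f(b,165,240,195,148))
```

```text
(no output)
```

View pics/z1.png

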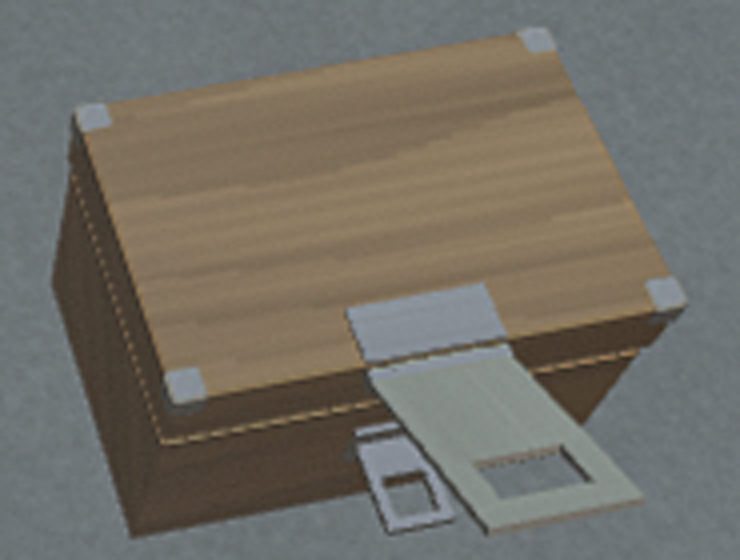

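View pics/z2.png

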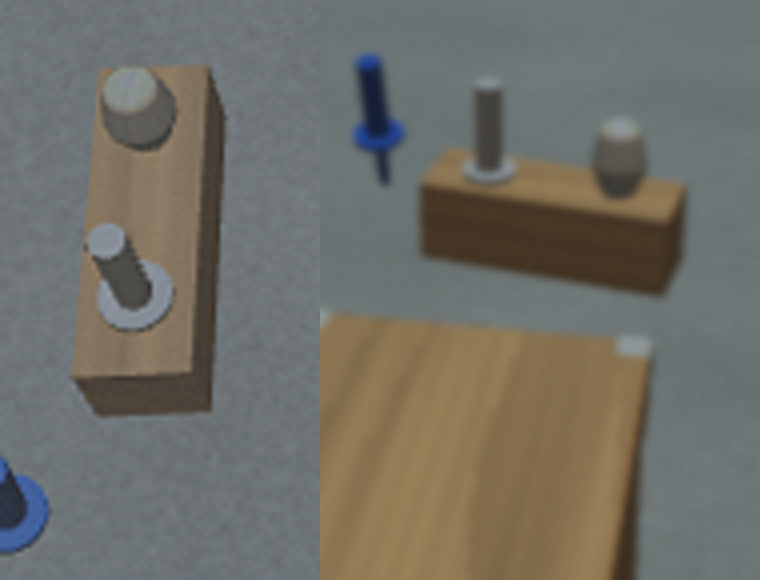

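View pics/z3.png

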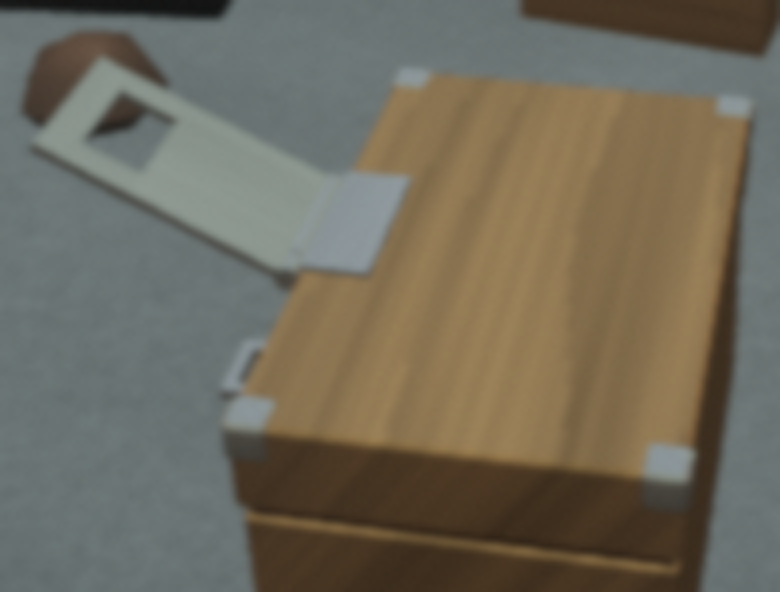

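Run:
```python
from h import *
c=load('scene0');s=load('side0')
Z=lambda u,v,ox,oy:(u/4+ox,v/4+oy)
z1=lambda u,v,z:plane(c,*Z(u,v,345,145),z)
C=np.array([z1(77,107,.14),z1(548,28,.14),z1(686,304,.14),z1(170,405,.14)])
print(C.round(4)); print([np.linalg.norm(C[i]-C[(i+1)%4]).round(4) for i in range(4)]); m=C.mean(0);print('ctr',m.round(4))
ax=(C[2]+C[3]-C[0]-C[1])[:2]; ay=(C[1]+C[2]-C[0]-C[3])[:2]
print('yaw x',np.arctan2(ax[1],ax[0]),'yaw y-90',np.arctan2(ay[1],ay[0])-np.pi/2)
eye=np.mean([z1(*p,.065) for p in [(383,478),(427,470),(438,508),(393,518)]],0);print('eye',eye.round(4), np.linalg.norm((eye-m)[:2]))
th=np.arctan2(ax[1],ax[0]);R=np.array([[np.cos(th),-np.sin(th)],[np.sin(th),np.cos(th)]])
print('eye in chest',R.T@(eye-m)[:2])
# side corners
for n,p in dict(A=(738,97),B=(690,447),C=(226,400),D=(400,68)).items():
    print('side',n,plane(s,*Z(*p,165,240),.14).round(4))
# hasp end corners
e1=tri((c,*Z(488,533,345,145)),(s,*Z(103,57,165,240)));e2=tri((c,*Z(644,498,345,145)),(s,*Z(35,145,165,240)));print(e1,e2)
for e in(e1,e2): print(R.T@(e[0]-m)[:2],e[0][2])
# pin
pc=plane(c,*Z(135,295,170,215),.054);pt=plane(c,*Z(107,242,170,215),.109)
print('pin',pc,pt)
print('side pin',plane(s,270+(488-320)/4,180+172/4,.054),plane(s,270+(488-320)/4,180+84/4,.109))
print('scriber top',plane(c,*Z(131,90,170,215),.11))
k=[plane(c,*Z(*p,170,215),.05).round(4) for p in [(98,66),(208,66),(192,373),(75,378)]];print(k)
```

```text
[[ 0.4527  0.0009  0.14  ]
 [ 0.4708  0.2194  0.14  ]
 [ 0.6185  0.2059  0.14  ]
 [ 0.6021 -0.0144  0.14  ]]
[np.float64(0.2193), np.float64(0.1484), np.float64(0.2209), np.float64(0.1502)]
ctr [0.536 0.103 0.14 ]
yaw x -0.09672304161420903 yaw y-90 -0.07835681151431961
eye [0.6379 0.0956 0.065 ] 0.10208796365192167
eye in chest [0.10205856 0.00245002]
side A [ 0.4576 -0.0015  0.14  ]
side B [0.4687 0.2034 0.14  ]
side C [0.6196 0.1947 0.14  ]
side D [ 0.6009 -0.0123  0.14  ]
(array([0.70133631, 0.05925665, 0.18344616]), [0.0011746354555694392, 0.001174635455569239]) (array([0.70531787, 0.11929487, 0.18346947]), [0.0007477688281349394, 0.0007477688281350464])
[ 0.16874969 -0.02755035] 0.18344615831772673
[0.16691461 0.03259176] 0.18346947113698006
pin [ 0.55004703 -0.31575734  0.054     ] [ 0.55053185 -0.31554288  0.109     ]
side pin [ 0.54869924 -0.30968912  0.054     ] [ 0.54882981 -0.31393966  0.109     ]
scriber top [ 0.48473201 -0.29417732  0.11      ]
[array([ 0.4305, -0.3127,  0.05  ]), array([ 0.4449, -0.2643,  0.05  ]), array([ 0.59  , -0.2996,  0.05  ]), array([ 0.5782, -0.3468,  0.05  ])]
```

>>> {"op": "jog_arm", "data": {"gripper": -1, "newtons": 40, "rows": [{"offset": [0,0,0],"twist": [0,0.82,0]},{"offset": [0,0,0],"twist": [0,0.82,0]},{"offset": [0,0,0],"twist": [0,0.82,0]},{"offset": [0,0,0],"twist": [0,0.82,0]},{"offset": [0,0,0],"twist": [0,0.82,0]},{"offset": [0.5,0,0.9],"twist": [0,0,0]},{"offset": [0.5,0,0.9],"twist": [0,0,0]},{"offset": [0.5,0,0.9],"twist": [0,0,0]}]}}

```text
time: 0.95
tcp_pos: [0.3054, -0.4483, 0.3033]
orientation: [[0.996, -0.001, 0.089], [-0.089, 0.001, 0.996], [-0.001, -1.0, 0.001]]
ft_force: [0.7, -0.2, 0.2]
gripper_width: 0.0001
```

>>> {"op": "jog_arm", "data": {"rows": [{"offset": [0.5,0,0.9],"twist": [0,0,0]},{"offset": [0.5,0,0.9],"twist": [0,0,0]},{"offset": [0.5,0,0.9],"twist": [0,0,0]},{"offset": [0.5,0,0.9],"twist": [0,0,0]},{"offset": [0.5,0,0.9],"twist": [0,0,0]},{"offset": [0.5,0,0.9],"twist": [0,0,0]},{"offset": [0.5,0,0.9],"twist": [0,0,0]},{"offset": [0,0,0],"twist": [0,0,0]}]}}

```text
time: 1.75
tcp_pos: [0.4684, -0.2074, 0.303]
orientation: [[0.997, -0.001, 0.084], [-0.084, 0.001, 0.997], [-0.001, -1.0, 0.001]]
ft_force: [0.1, -0.4, -0.3]
gripper_width: -0.0
```

```bash
cat >> h.py <<'E'
th=-0.087; CH=np.array([0.536,0.103]); RC=np.array([[np.cos(th),-np.sin(th)],[np.sin(th),np.cos(th)]])
def ch(x,y,z): return np.r_[CH+RC@[x,y],z]
def go(p):
    s=telemetry.read_state();R=s['orientation']; d=R.T@(np.array(p)-s['tcp_pos'])/0.04
    w=cv2.Rodrigues(R.T@np.column_stack([[np.cos(th),np.sin(th),0],[0,0,-1],[-np.sin(th),np.cos(th),0]]))[0].ravel()/0.12
    print('t',round(s['time'],2),'tcp',s['tcp_pos'].round(4),'units',d.round(3),'twist',w.round(3),'F',s['ft_force'].round(1),'w',round(s['gripper_width'],4))
    print('chest frame',(RC.T@(s['tcp_pos'][:2]-CH)).round(4),'q',s['joint_positions'].round(2))
E
python3 -c "
from h import *
go(ch(.14,0,.285))
c=load('scene0');print(plane(c,171,345,.05),plane(c,167,332,.1))"
```

```text
t 1.75 tcp [ 0.4684 -0.2074  0.303 ] units [4.536 0.453 7.861] twist [-0.009  0.028 -0.009] F [ 0.1 -0.4 -0.3] w -0.0
chest frame [-0.0403 -0.3151] q [-0.02 -0.19 -0.14 -0.   -1.63 -1.63]
[ 0.62993048 -0.38365381  0.05      ] [ 0.62632811 -0.37557068  0.1       ]
```

>>> {"op": "jog_arm", "data": {"rows": [{"offset": [0.6,0,0.98],"twist": [0,0,0]},{"offset": [0.6,0,0.98],"twist": [0,0,0]},{"offset": [0.6,0,0.98],"twist": [0,0,0]},{"offset": [0.6,0,0.98],"twist": [0,0,0]},{"offset": [0.6,0,0.98],"twist": [0,0,0]},{"offset": [0.6,0,0.98],"twist": [0,0,0]},{"offset": [0.6,0,0.98],"twist": [0,0,0]},{"offset": [0.35,0,0.98],"twist": [0,0,0]}]}}

```text
time: 2.55
tcp_pos: [0.6768, 0.0866, 0.3027]
orientation: [[0.996, -0.001, 0.089], [-0.089, -0.001, 0.996], [-0.001, -1.0, -0.001]]
ft_force: [-0.3, 0.2, 0.2]
gripper_width: -0.0001
```

```bash
python3 -c "
from h import *
grab('wrist','wrist1');grab('side','side1')
go(ch(.14,0,.285))"
```

```text
t 2.65 tcp [0.6767 0.0894 0.3007] units [-0.033  0.392  0.033] twist [ 0.006  0.019 -0.033] F [-0.9  0.5 -1. ] w -0.0
chest frame [ 0.1414 -0.0013] q [ 0.42  0.26  0.33 -0.   -1.64 -2.08]
```

View pics/wrist1.png

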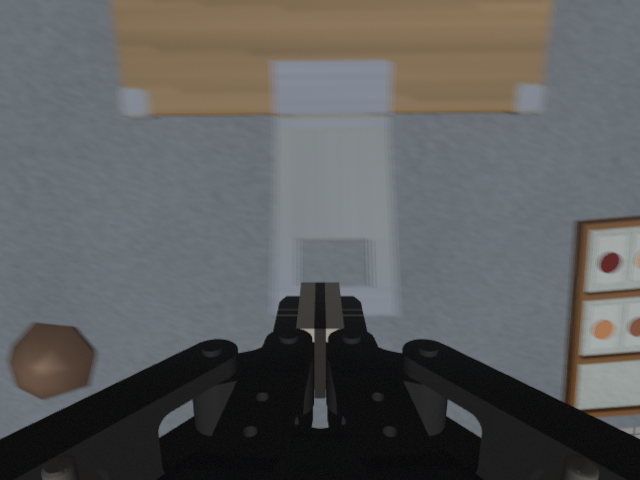

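View pics/side1.png

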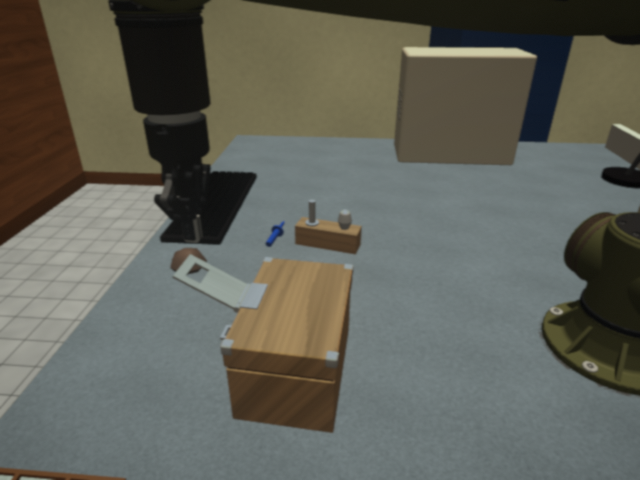

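>>> {"op": "jog_arm", "data": {"rows": [{"offset": [-0.5,0.3,0.1],"twist": [0,0,0]},{"offset": [0,0.5,0],"twist": [0,0,0]},{"offset": [0,0.4,0],"twist": [0,0,0]},{"offset": [0,0.4,0],"twist": [0,0,0]},{"offset": [0,0.4,0],"twist": [0,0,0]},{"offset": [0,0.4,0],"twist": [0,0,0]},{"offset": [0,0.4,0],"twist": [0,0,0]},{"offset": [0,0.2,0],"twist": [0,0,0]}]}}

```text
time: 3.45
tcp_pos: [0.6555, 0.0912, 0.1815]
orientation: [[0.996, -0.002, 0.088], [-0.088, -0.0, 0.996], [-0.002, -1.0, -0.001]]
ft_force: [0.4, -1.2, 1.0]
gripper_width: -0.0
```

```bash
python3 -c "
from h import *
grab('side','side2');go(ch(.122,0,.173))"
```

```text
t 3.5 tcp [0.6553 0.0912 0.1806] units [0.054 0.19  0.035] twist [ 0.008 -0.012 -0.03 ] F [ 0.2  1.  -1.5] w 0.0001
chest frame [ 0.1199 -0.0014] q [ 0.44  0.22  0.06 -0.   -1.41 -2.1 ]
```

View pics/side2.png

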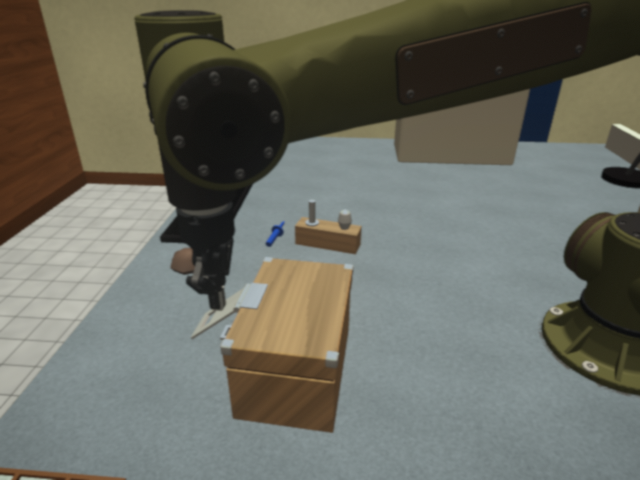

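>>> {"op": "jog_arm", "data": {"rows": [{"offset": [0,0.2,0],"twist": [0,0,0]},{"offset": [-0.1,0.2,0],"twist": [0,0,0]},{"offset": [-0.15,0.05,0],"twist": [0,0,0]},{"offset": [-0.15,0,0],"twist": [0,0,0]},{"offset": [-0.15,0,0],"twist": [0,0,0]},{"offset": [-0.1,0,0],"twist": [0,0,0]},{"offset": [-0.05,0,0],"twist": [0,0,0]},{"offset": [0,0,0],"twist": [0,0,0]}]}}

```text
time: 4.3
tcp_pos: [0.6278, 0.0939, 0.1662]
orientation: [[0.996, -0.0, 0.088], [-0.088, 0.0, 0.996], [-0.0, -1.0, 0.0]]
ft_force: [-1.0, 0.8, 0.6]
gripper_width: 0.0002
```

```bash
python3 -c "
from h import *
grab('side','side3');grab('scene','scene3');go(ch(.09,0,.163))"
```

```text
t 4.4 tcp [0.628  0.0939 0.166 ] units [-0.06   0.076  0.028] twist [-0.    -0.01  -0.004] F [-0.1  0.5  0.7] w -0.0002
chest frame [ 0.0924 -0.0011] q [ 0.46  0.16 -0.04 -0.   -1.37 -2.12]
```

View pics/side3.png

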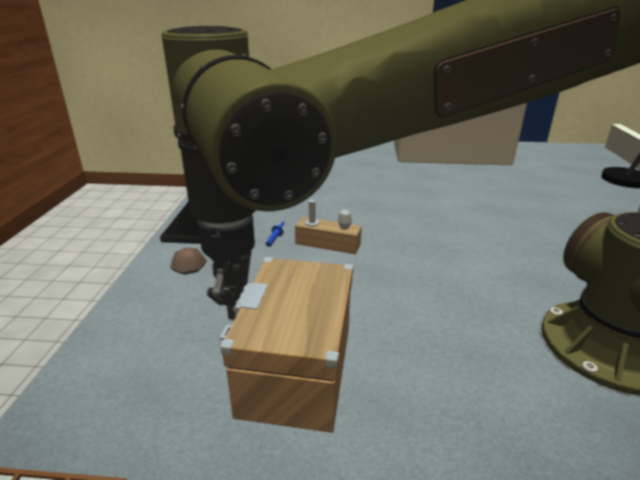

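View pics/scene3.png

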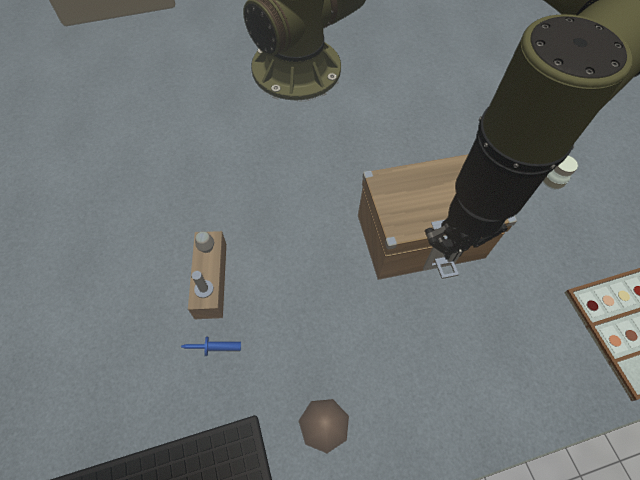

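>>> {"op": "jog_arm", "data": {"rows": [{"offset": [-0.05,0,0],"twist": [0,0,0]},{"offset": [-0.05,0,0],"twist": [0,0,0]},{"offset": [-0.05,0,0],"twist": [0,0,0]},{"offset": [0,0,0],"twist": [0,0,0]},{"offset": [0,0,0],"twist": [0,0,0]},{"offset": [0,0,0],"twist": [0,0,0]},{"offset": [0,0,0],"twist": [0,0,0]},{"offset": [0,0,0],"twist": [0,0,0]}]}}

```text
time: 5.2
tcp_pos: [0.6259, 0.094, 0.1661]
orientation: [[0.996, 0.01, 0.089], [-0.089, 0.001, 0.996], [0.01, -1.0, 0.002]]
ft_force: [23.2, -3.8, -10.4]
gripper_width: -0.0001
```

```bash
python3 -c "
from h import *
go(ch(.09,0,.163))"
```

```text
t 5.2 tcp [0.6259 0.094  0.1661] units [-0.009  0.079  0.03 ] twist [-0.014 -0.018  0.08 ] F [ 23.2  -3.8 -10.4] w -0.0001
chest frame [ 0.0903 -0.0012] q [ 0.47  0.15 -0.05  0.   -1.36 -2.13]
```

>>> {"op": "jog_arm", "data": {"rows": [{"offset": [0.3,0,0],"twist": [0,0,0]},{"offset": [0.3,-0.1,0],"twist": [0,0,0]},{"offset": [0,-0.9,0.04],"twist": [0,0,0]},{"offset": [0,-0.9,0],"twist": [0,0,0]},{"offset": [0.5,-0.7,0],"twist": [0,0,0]},{"offset": [0.5,-0.3,0],"twist": [0,0,0]},{"offset": [0,0,0],"twist": [0,0,0]},{"offset": [0,0,0],"twist": [0,0,0]}]}}

```text
time: 6.0
tcp_pos: [0.686, 0.0903, 0.2809]
orientation: [[0.996, -0.002, 0.088], [-0.088, 0.0, 0.996], [-0.002, -1.0, -0.0]]
ft_force: [0.2, 0.1, -0.6]
gripper_width: -0.0004
```

```bash
python3 -c "
from h import *
grab('wrist','wrist4');grab('side','side4');go(ch(.103,0,.163))
a=cv2.imread('pics/wrist4.png');b=cv2.imread('pics/side4.png')
cv2.imwrite('pics/z4.png',cv2.resize(b[240:390,165:360],None,fx=4,fy=4,interpolation=2))"
```

```text
t 6.1 tcp [0.6854 0.0904 0.2806] units [-1.168  2.944 -0.01 ] twist [ 0.005 -0.009 -0.017] F [ 0.  -0.3 -0.7] w 0.0003
chest frame [0.15   0.0004] q [ 0.42  0.28  0.32 -0.   -1.6  -2.08]
```

View pics/wrist4.png

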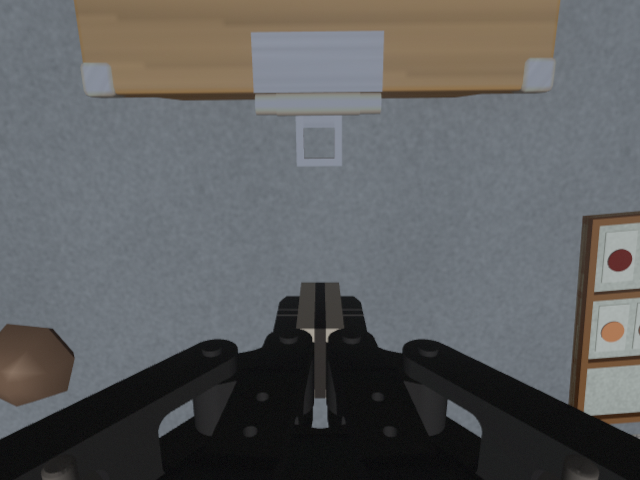

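View pics/z4.png

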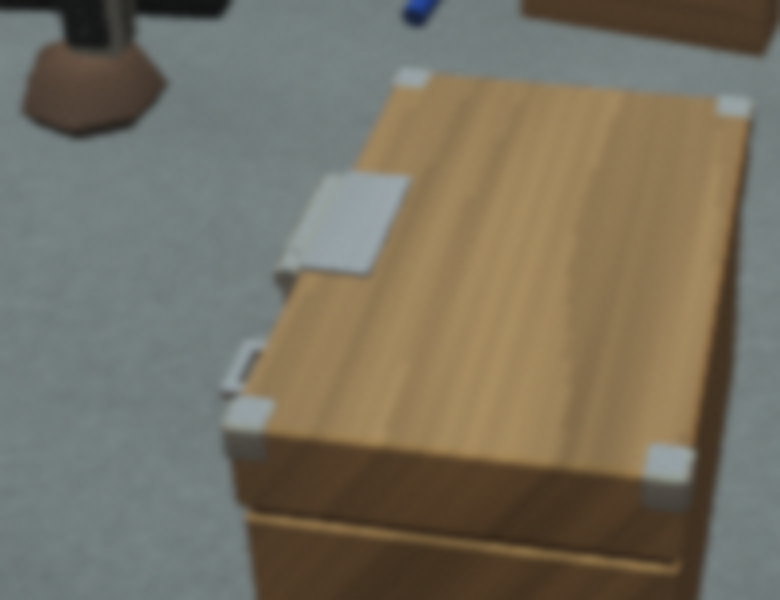

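```bash
python3 -c "
from h import *
c=load('wrist4');print(ray(c,320,240)[0], RC.T@(ray(c,320,240)[0][:2]-CH))
for p in [(.075,0,.14),(.082,0,.135),(.082,0,.065),(.082,.02,.033),(.118,0,.065),(.103,0,.065),(.075,-.11,.14),(.075,.11,.14),(.082,.03,.137),(.082,-.03,.137)]: print(p,proj(c,ch(*p)))
a=c['frame'];cv2.imwrite('pics/z5.png',cv2.resize(a[20:180,230:410,::-1],None,fx=4,fy=4,interpolation=2))
"
```

```text
[0.61890631 0.09638917 0.35057764] [0.08316717 0.00061793]
(0.075, 0, 0.14) [[318.65158013  96.85333116]]
(0.082, 0, 0.135) [[318.715136   112.34945934]]
(0.082, 0, 0.065) [[319.02755419 112.95931146]]
(0.082, 0.02, 0.033) [[347.00971008 113.10145852]]
(0.118, 0, 0.065) [[319.13686515 168.97312032]]
(0.103, 0, 0.065) [[319.0922228  146.09720871]]
(0.075, -0.11, 0.14) [[85.25296914 97.25665429]]
(0.075, 0.11, 0.14) [[552.33269579  96.44951986]]
(0.082, 0.03, 0.137) [[380.93490173 112.22110682]]
(0.082, -0.03, 0.137) [[256.49154381 112.4311637 ]]
```

View pics/z5.png

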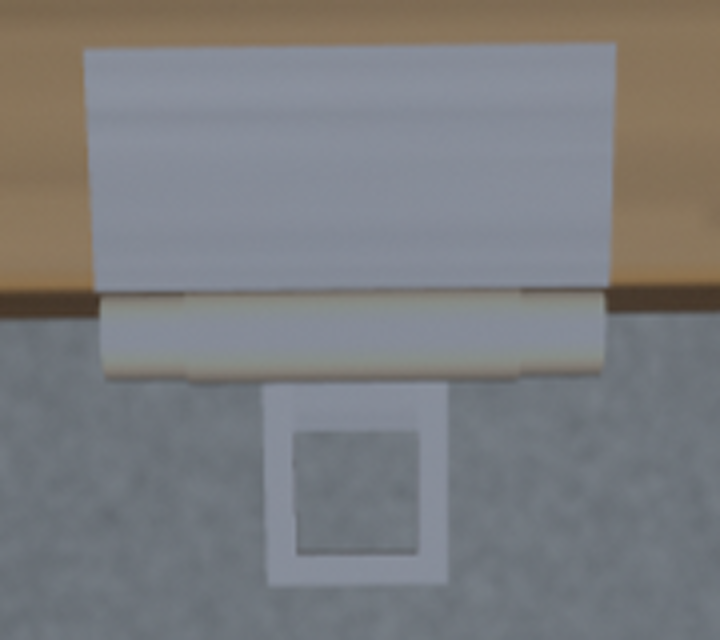

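>>> {"op": "jog_arm", "data": {"gripper": 1, "rows": [{"offset": [-0.23,0,-0.95],"twist": [0,0,0]},{"offset": [-0.23,0,-0.95],"twist": [0,0,0]},{"offset": [-0.23,0,-0.95],"twist": [0,0,0]},{"offset": [-0.23,0,-0.95],"twist": [0,0,0]},{"offset": [-0.23,0,-0.95],"twist": [0,0,0]},{"offset": [-0.23,0,-0.95],"twist": [0,0,0]},{"offset": [-0.23,0,-0.95],"twist": [0,0,0]},{"offset": [-0.23,0,-0.95],"twist": [0,0,0]}]}}

```text
time: 6.9
tcp_pos: [0.5846, -0.207, 0.2814]
orientation: [[0.996, -0.001, 0.088], [-0.088, 0.0, 0.996], [-0.001, -1.0, 0.0]]
ft_force: [1.3, -0.2, -0.3]
gripper_width: 0.0854
```

>>> {"op": "jog_arm", "data": {"rows": [{"offset": [-0.23,0,-0.95],"twist": [0,0,0]},{"offset": [-0.23,0,-0.95],"twist": [0,0,0]},{"offset": [-0.2,0.2,-0.8],"twist": [0,0,0]},{"offset": [0,0.3,0],"twist": [0,0,0]},{"offset": [0,0,0],"twist": [0,0,0]},{"offset": [0,0,0],"twist": [0,0,0]},{"offset": [0,0,0],"twist": [0,0,0]},{"offset": [0,0,0],"twist": [0,0,0]}]}}

```text
time: 7.7
tcp_pos: [0.5506, -0.3105, 0.2626]
orientation: [[0.996, 0.001, 0.087], [-0.087, -0.0, 0.996], [0.001, -1.0, -0.0]]
ft_force: [-0.1, 0.2, 0.6]
gripper_width: 0.0854
```

```bash
python3 -c "
from h import *
c=grab('wrist','wrist5');go((.5497,-.3145,.147))
print(proj(c,[(.5497,-.3145,.109),(.5497,-.3145,.054),(.472,-.297,.1)]))"
```

```text
t 7.75 tcp [ 0.5506 -0.3106  0.2625] units [-0.016  2.888 -0.1  ] twist [0.001 0.    0.007] F [-0.4 -0.1 -0.4] w 0.0852
chest frame [ 0.0505 -0.4107] q [-0.2   0.12  0.1   0.   -1.54 -1.46]
[[312.35107726 240.87357722]
 [313.77745067 217.29218377]
 [332.64104894  89.57253687]]
```

View pics/wrist5.png

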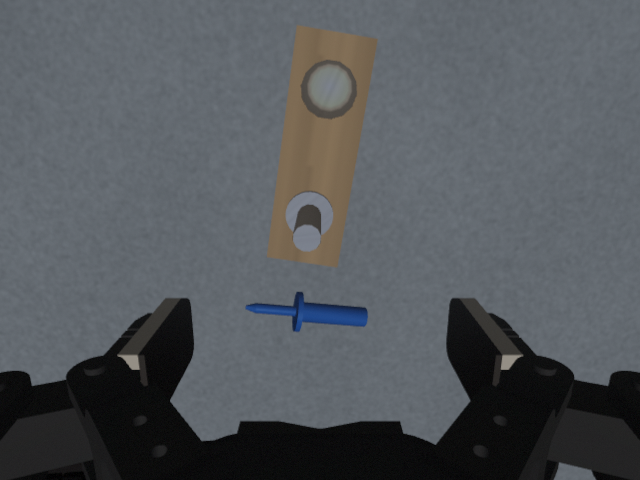

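>>> {"op": "jog_arm", "data": {"rows": [{"offset": [-0.05,0.3,-0.15],"twist": [0,0,0]},{"offset": [0,0.5,0],"twist": [0,0,0]},{"offset": [0,0.5,0],"twist": [0,0,0]},{"offset": [0,0.5,0],"twist": [0,0,0]},{"offset": [0,0.5,0],"twist": [0,0,0]},{"offset": [0,0.4,0],"twist": [0,0,0]},{"offset": [0,0.2,0],"twist": [0,0,0]},{"offset": [0,0,0],"twist": [0,0,0]}]}}

```text
time: 8.55
tcp_pos: [0.5471, -0.317, 0.1443]
orientation: [[0.996, -0.002, 0.088], [-0.088, 0.001, 0.996], [-0.002, -1.0, 0.001]]
ft_force: [-0.5, 0.5, 0.1]
gripper_width: 0.0853
```

```bash
python3 -c "
from h import *
c=grab('wrist','wrist6');go((.548,-.3165,.147));grab('scene','scene6')"
```

```text
t 8.6 tcp [ 0.5476 -0.3172  0.1457] units [ 0.009 -0.032  0.018] twist [ 0.001 -0.009 -0.005] F [-0.2  0.4  0.2] w 0.0854
chest frame [ 0.048  -0.4176] q [-0.21  0.16 -0.07  0.   -1.34 -1.45]
```

View pics/wrist6.png

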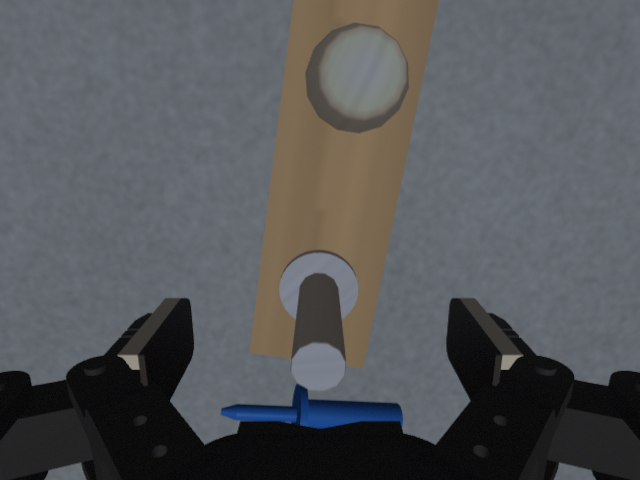

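Pin top at (319,367) sits centred between the pads (155 and 485 → 320). Closing.

>>> {"op": "jog_arm", "data": {"gripper": -1, "newtons": 60, "rows": [{"offset": [0,0,0],"twist": [0,0,0]},{"offset": [0,0,0],"twist": [0,0,0]},{"offset": [0,0,0],"twist": [0,0,0]},{"offset": [0,0,0],"twist": [0,0,0]},{"offset": [0,0,0],"twist": [0,0,0]},{"offset": [0,0,0],"twist": [0,0,0]},{"offset": [0,0,0],"twist": [0,0,0]},{"offset": [0,0,0],"twist": [0,0,0]}]}}

```text
time: 9.45
tcp_pos: [0.5477, -0.3172, 0.1461]
orientation: [[0.996, 0.0, 0.088], [-0.088, -0.0, 0.996], [0.0, -1.0, -0.0]]
ft_force: [0.0, 0.5, 1.3]
gripper_width: 0.0142
```

```bash
python3 -c "
from h import *
c=grab('wrist','wrist7');go((.548,-.3165,.147))"
```

```text
t 9.5 tcp [ 0.5477 -0.3171  0.1461] units [ 0.006 -0.023  0.016] twist [ 0.001 -0.01   0.002] F [0.2 0.6 2.1] w 0.0149
chest frame [ 0.0482 -0.4175] q [-0.21  0.16 -0.07  0.   -1.34 -1.45]
```

View pics/wrist7.png

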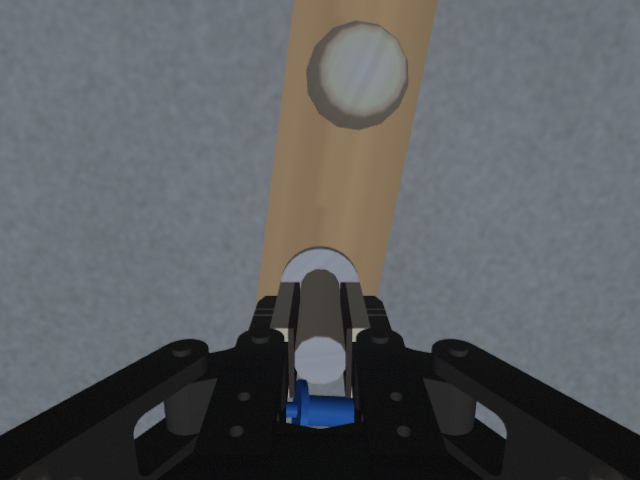

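>>> {"op": "jog_arm", "data": {"rows": [{"offset": [0,-0.2,0],"twist": [0,0,0]},{"offset": [0,-0.4,0],"twist": [0,0,0]},{"offset": [0,-0.6,0],"twist": [0,0,0]},{"offset": [0,-0.8,0],"twist": [0,0,0]},{"offset": [0,-0.8,0],"twist": [0,0,0]},{"offset": [0,-0.8,0],"twist": [0,0,0]},{"offset": [0,-0.6,0],"twist": [0,0,0]},{"offset": [0,0,0],"twist": [0,0,0]}]}}

```text
time: 10.3
tcp_pos: [0.548, -0.3177, 0.3203]
orientation: [[0.996, 0.008, 0.088], [-0.088, -0.004, 0.996], [0.008, -1.0, -0.003]]
ft_force: [-0.0, -1.1, 0.6]
gripper_width: 0.0143
```

```bash
python3 -c "
from h import *
w=load('wrist7')
for u,v,z in[(319.5,360,.109),(320,284,.054)]: 
  p=plane(w,u,v,z);print(p,(p[:2]-[.5477,-.3171])@RC)
c=grab('wrist','wrist8');go(ch(.1015,.0005,.315));grab('scene','scene8')"
```

```text
[ 0.54735628 -0.3171459   0.109     ] [-3.38429793e-04 -7.55928175e-05]
[ 0.54696358 -0.31697175  0.054     ] [-7.44778476e-04  6.37773396e-05]
t 10.35 tcp [ 0.5479 -0.3173  0.3174] units [ 1.315  0.056 10.457] twist [ 0.009 -0.01   0.041] F [-0.2  0.2 -2.7] w 0.0148
chest frame [ 0.0484 -0.4177] q [-0.21  0.13  0.2   0.   -1.64 -1.45]
```

View pics/wrist8.png

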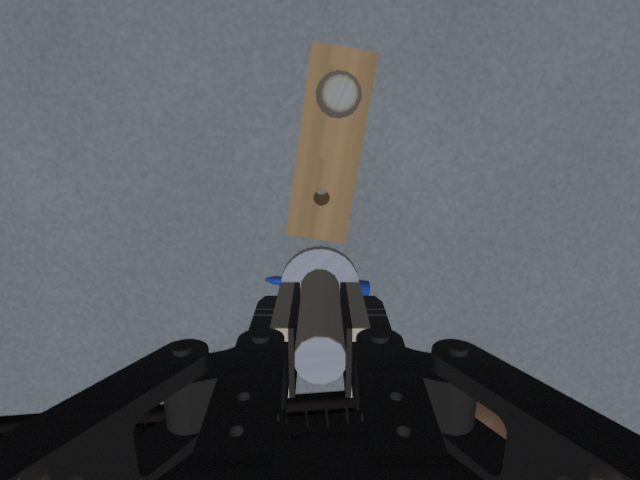

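View pics/scene8.png

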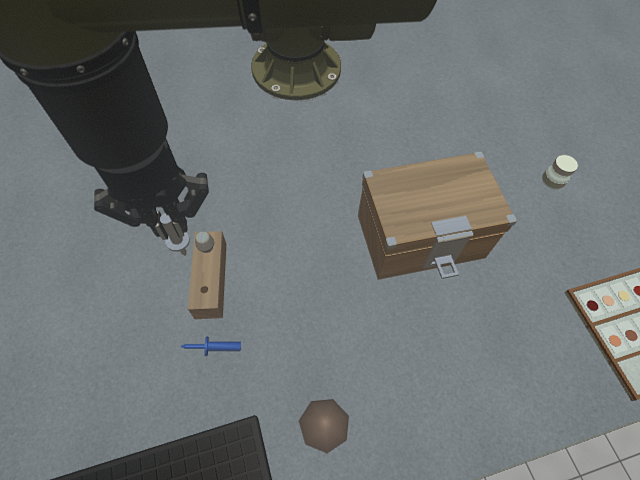

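>>> {"op": "jog_arm", "data": {"rows": [{"offset": [0.12,0,0.95],"twist": [0,0,0]},{"offset": [0.12,0,0.95],"twist": [0,0,0]},{"offset": [0.12,0,0.95],"twist": [0,0,0]},{"offset": [0.12,0,0.95],"twist": [0,0,0]},{"offset": [0.12,0,0.95],"twist": [0,0,0]},{"offset": [0.12,0,0.95],"twist": [0,0,0]},{"offset": [0.12,0,0.95],"twist": [0,0,0]},{"offset": [0.12,0,0.95],"twist": [0,0,0]}]}}

```text
time: 11.2
tcp_pos: [0.6124, -0.016, 0.3127]
orientation: [[0.996, -0.002, 0.088], [-0.088, -0.0, 0.996], [-0.002, -1.0, -0.0]]
ft_force: [0.9, 0.4, -0.4]
gripper_width: 0.0143
```

>>> {"op": "jog_arm", "data": {"rows": [{"offset": [0.12,0,0.9],"twist": [0,0,0]},{"offset": [0.12,0,0.9],"twist": [0,0,0]},{"offset": [0.1,0,0.6],"twist": [0,0,0]},{"offset": [0,0,0.2],"twist": [0,0,0]},{"offset": [0,0,0],"twist": [0,0,0]},{"offset": [0,0,0],"twist": [0,0,0]},{"offset": [0,0,0],"twist": [0,0,0]},{"offset": [0,0,0],"twist": [0,0,0]}]}}

```text
time: 12.0
tcp_pos: [0.6353, 0.0837, 0.3141]
orientation: [[0.996, 0.0, 0.089], [-0.089, 0.0, 0.996], [0.0, -1.0, 0.0]]
ft_force: [-0.2, 0.2, -1.0]
gripper_width: 0.015
```

```bash
python3 -c "
from h import *
c=load('scene8');a=c['frame'];cv2.imwrite('pics/z8.png',cv2.resize(a[205:295,400:520,::-1],None,fx=6,fy=6,interpolation=2))
w=grab('wrist','wrist9');go(ch(.1015,.0005,.235))"
```

```text
t 12.05 tcp [0.6353 0.0838 0.3141] units [0.022 1.978 0.274] twist [-0.002 -0.02   0.002] F [ 0.3 -0.1 -1.9] w 0.0143
chest frame [ 0.1006 -0.0105] q [ 0.44  0.15  0.22 -0.   -1.64 -2.1 ]
```

View pics/z8.png

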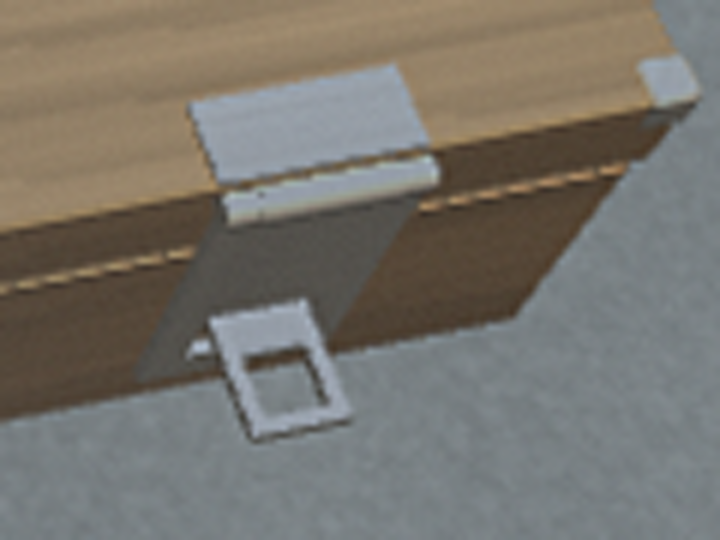

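View pics/wrist9.png

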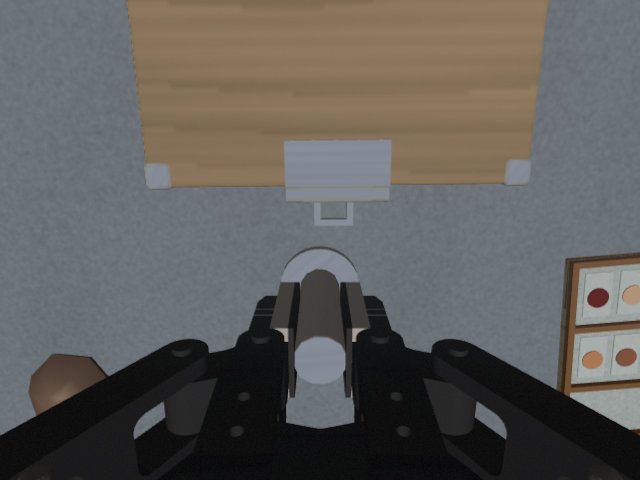

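```bash
python3 -c "
from h import *
w=load('wrist9');c=load('scene8')
f=lambda p:(RC.T@(p[:2]-CH)).round(4)
print('outer edge',f(plane(w,333.7,225,.065)),'l/r',f(plane(w,315,215,.065)),f(plane(w,353,215,.065)))
w4=load('wrist4');print('w4 eye',f(plane(w4,319.3,142.9,.065)),'edge',f(plane(w4,319,166,.065)))
print('scene eye',f(plane(c,400+286.5/6,205+381/6,.065)),'outer edge',f(plane(c,400+302/6,205+424/6,.065)))
"
```

```text
outer edge [1.157e-01 1.000e-04] l/r [ 0.1078 -0.0143] [0.1078 0.0149]
w4 eye [1.009e-01 1.000e-04] edge [ 1.16e-01 -1.00e-04]
scene eye [0.1025 0.0016] outer edge [0.1163 0.0012]
```

>>> {"op": "jog_arm", "data": {"rows": [{"offset": [0.02,0.1,0.28],"twist": [0,-0.02,0]},{"offset": [0,0.4,0],"twist": [0,0,0]},{"offset": [0,0.5,0],"twist": [0,0,0]},{"offset": [0,0.5,0],"twist": [0,0,0]},{"offset": [0,0.5,0],"twist": [0,0,0]},{"offset": [0,0.4,0],"twist": [0,0,0]},{"offset": [0,0.1,0],"twist": [0,0,0]},{"offset": [0,0,0],"twist": [0,0,0]}]}}

```text
time: 12.85
tcp_pos: [0.6371, 0.0959, 0.2134]
orientation: [[0.996, -0.001, 0.086], [-0.086, -0.001, 0.996], [-0.001, -1.0, -0.001]]
ft_force: [-0.4, -0.2, -1.0]
gripper_width: 0.0145
```

```bash
python3 -c "
from h import *
go(ch(.1015,.0005,.161));c=grab('scene','scene10');cv2.imwrite('pics/z10.png',cv2.resize(c['frame'][205:295,400:520,::-1],None,fx=6,fy=6,interpolation=2))
s=grab('side','side10');cv2.imwrite('pics/z10s.png',cv2.resize(s['frame'][260:380,180:340,::-1],None,fx=5,fy=5,interpolation=2))"
```

```text
t 12.85 tcp [0.6371 0.0959 0.2134] units [ 0.006  1.31  -0.03 ] twist [ 0.005  0.011 -0.008] F [-0.4 -0.2 -1. ] w 0.0145
chest frame [0.1013 0.0017] q [ 0.46  0.17  0.05  0.   -1.46 -2.12]
```

View pics/z10.png

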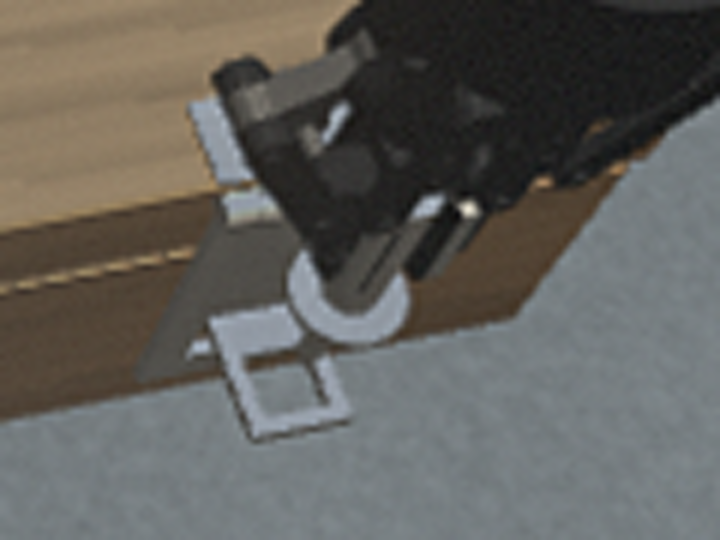

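View pics/z10s.png

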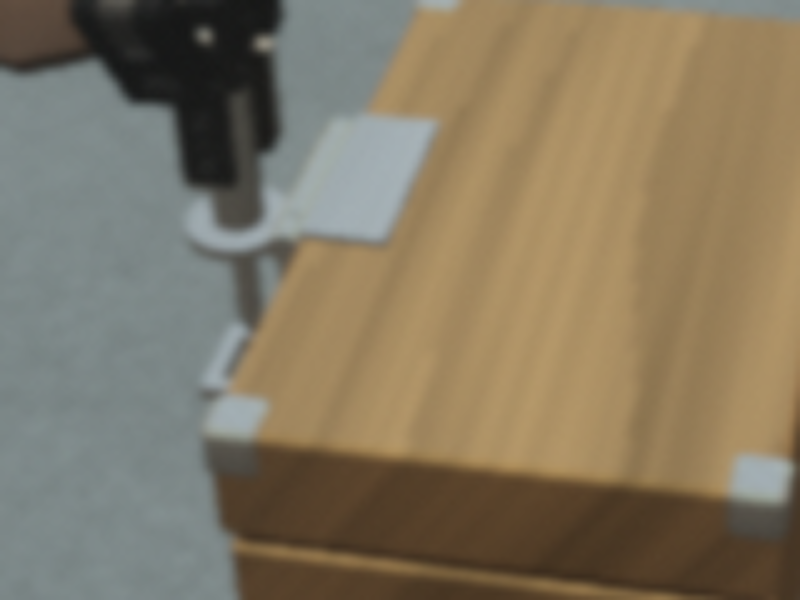

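```bash
python3 -c "
from h import *
c=load('scene10')
f=lambda p:(RC.T@(p[:2]-CH)).round(4)
for z in(.117,.121): print('collar by scene',f(plane(c,400+349/6,205+287/6,z)))
print('tip',f(plane(c,400+314/6,205+357/6,.078)))
print((proj(c,[ch(.101,.0017,.077),ch(.1025,.0016,.077)])-[400,205])*6)
"
```

```text
collar by scene [0.0997 0.0055]
collar by scene [0.1015 0.0036]
tip [0.102  0.0063]
[[296.46557358 358.22163372]
 [297.9807     362.93523381]]
```

>>> {"op": "jog_arm", "data": {"rows": [{"offset": [0,0,-0.06],"twist": [0,0,0]},{"offset": [0,0.1,0],"twist": [0,0,0]},{"offset": [0,0.15,0],"twist": [0,0,0]},{"offset": [0,0.15,0],"twist": [0,0,0]},{"offset": [0,0.15,0],"twist": [0,0,0]},{"offset": [0,0.15,0],"twist": [0,0,0]},{"offset": [0,0.1,0],"twist": [0,0,0]},{"offset": [0,0,0],"twist": [0,0,0]}]}}

```text
time: 13.75
tcp_pos: [0.6366, 0.0934, 0.1808]
orientation: [[0.996, -0.002, 0.086], [-0.086, -0.0, 0.996], [-0.001, -1.0, -0.0]]
ft_force: [0.5, -1.0, -1.2]
gripper_width: 0.0142
```

```bash
python3 -c "
from h import *
go(ch(.1015,.0005,.161));c=grab('scene','scene11');cv2.imwrite('pics/z11.png',cv2.resize(c['frame'][205:295,400:520,::-1],None,fx=6,fy=6,interpolation=2))"
```

```text
t 13.75 tcp [0.6366 0.0934 0.1808] units [0.011 0.496 0.033] twist [ 0.004  0.01  -0.012] F [ 0.5 -1.  -1.2] w 0.0142
chest frame [ 0.1011 -0.0008] q [ 0.46  0.17  0.01 -0.   -1.4  -2.11]
```

View pics/z11.png

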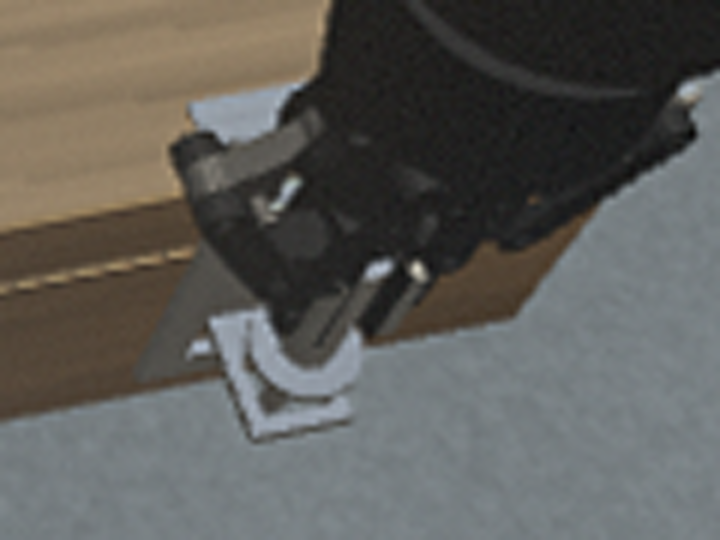

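Tip is in the eye (tip z ≈ 0.045), no contact force. Going down to the collar.

>>> {"op": "jog_arm", "data": {"rows": [{"offset": [0,0.1,0],"twist": [0,0,0]},{"offset": [0,0.1,0],"twist": [0,0,0]},{"offset": [0,0.1,0],"twist": [0,0,0]},{"offset": [0,0.1,0],"twist": [0,0,0]},{"offset": [0,0.05,0],"twist": [0,0,0]},{"offset": [0,0.03,0],"twist": [0,0,0]},{"offset": [0,0,0],"twist": [0,0,0]},{"offset": [0,0,0],"twist": [0,0,0]}]}}

```text
time: 14.6
tcp_pos: [0.637, 0.0935, 0.1629]
orientation: [[0.996, 0.0, 0.086], [-0.086, 0.0, 0.996], [0.0, -1.0, 0.0]]
ft_force: [0.2, 0.4, -0.5]
gripper_width: 0.0146
```

```bash
python3 -c "
from h import *
go(ch(.1015,.0005,.161))"
```

```text
t 14.6 tcp [0.637  0.0935 0.1629] units [0.001 0.047 0.03 ] twist [-0.001  0.01   0.001] F [ 0.2  0.4 -0.5] w 0.0146
chest frame [ 0.1015 -0.0007] q [ 0.46  0.18 -0.02 -0.   -1.37 -2.11]
```

Down in 1 mm steps until contact.

>>> {"op": "jog_arm", "data": {"rows": [{"offset": [0,0.03,0],"twist": [0,0,0]},{"offset": [0,0.02,0],"twist": [0,0,0]},{"offset": [0,0,0],"twist": [0,0,0]},{"offset": [0,0.02,0],"twist": [0,0,0]},{"offset": [0,0,0],"twist": [0,0,0]},{"offset": [0,0,0],"twist": [0,0,0]},{"offset": [0,0,0],"twist": [0,0,0]},{"offset": [0,0,0],"twist": [0,0,0]}]}}

```text
time: 15.4
tcp_pos: [0.6371, 0.0935, 0.1611]
orientation: [[0.996, 0.001, 0.085], [-0.085, 0.0, 0.996], [0.001, -1.0, 0.0]]
ft_force: [-2.5, -0.1, 5.7]
gripper_width: 0.0143
```

```bash
python3 -c "
from h import *
go(ch(.1015,.0005,.161));c=grab('scene','scene12');cv2.imwrite('pics/z12.png',cv2.resize(c['frame'][205:295,400:520,::-1],None,fx=6,fy=6,interpolation=2))"
```

```text
t 15.4 tcp [0.6371 0.0935 0.1611] units [-0.001  0.001  0.03 ] twist [-0.002  0.012  0.008] F [-2.5 -0.1  5.7] w 0.0143
chest frame [ 0.1015 -0.0007] q [ 0.46  0.18 -0.02  0.   -1.37 -2.11]
```

View pics/z12.png

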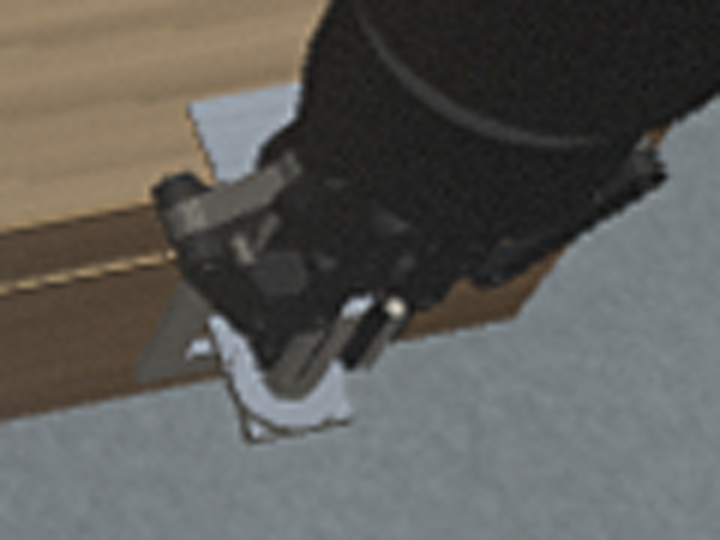

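>>> {"op": "jog_arm", "data": {"gripper": 1, "rows": [{"offset": [0,0,0],"twist": [0,0,0]},{"offset": [0,0,0],"twist": [0,0,0]},{"offset": [0,0,0],"twist": [0,0,0]},{"offset": [0,0,0],"twist": [0,0,0]},{"offset": [0,0,0],"twist": [0,0,0]},{"offset": [0,0,0],"twist": [0,0,0]},{"offset": [0,0,0],"twist": [0,0,0]},{"offset": [0,-0.1,0],"twist": [0,0,0]}]}}

```text
time: 16.25
tcp_pos: [0.6367, 0.0934, 0.1633]
orientation: [[0.996, -0.001, 0.086], [-0.086, -0.0, 0.996], [-0.001, -1.0, -0.0]]
ft_force: [-0.2, -0.6, 1.2]
gripper_width: 0.0853
```

>>> {"op": "jog_arm", "data": {"rows": [{"offset": [0,-0.3,0],"twist": [0,0,0]},{"offset": [0,-0.5,0],"twist": [0,0,0]},{"offset": [0,-0.6,0],"twist": [0,0,0]},{"offset": [0,-0.7,0],"twist": [0,0,0]},{"offset": [0,-0.7,0],"twist": [0,0,0]},{"offset": [0,-0.5,0],"twist": [0,0,0]},{"offset": [0,-0.2,0],"twist": [0,0,0]},{"offset": [0,0,0],"twist": [0,0,0]}]}}

```text
time: 17.05
tcp_pos: [0.6372, 0.0935, 0.3057]
orientation: [[0.996, 0.003, 0.086], [-0.086, 0.001, 0.996], [0.003, -1.0, 0.001]]
ft_force: [0.3, -1.3, -0.9]
gripper_width: 0.0856
```

```bash
python3 -c "
from h import *
go(ch(.1015,.0005,.161));c=grab('scene','scene13');s=grab('side','side13');w=grab('wrist','wrist13')
z=lambda a,x,y:cv2.resize(a[y:y+120,x:x+160,::-1],(400,300),interpolation=2)
cv2.imwrite('pics/z13.png',np.vstack([np.hstack([z(c['frame'],390,195),z(s['frame'],180,260)]),np.hstack([z(w['frame'],240,130),z(c['frame'],150,210)])]))"
```

```text
t 17.05 tcp [0.6372 0.0935 0.3057] units [-0.013  3.619  0.025] twist [-0.011  0.01   0.021] F [ 0.3 -1.3 -0.9] w 0.0856
chest frame [ 0.1017 -0.0007] q [ 0.46  0.16  0.21  0.   -1.62 -2.11]
```

View pics/z13.png

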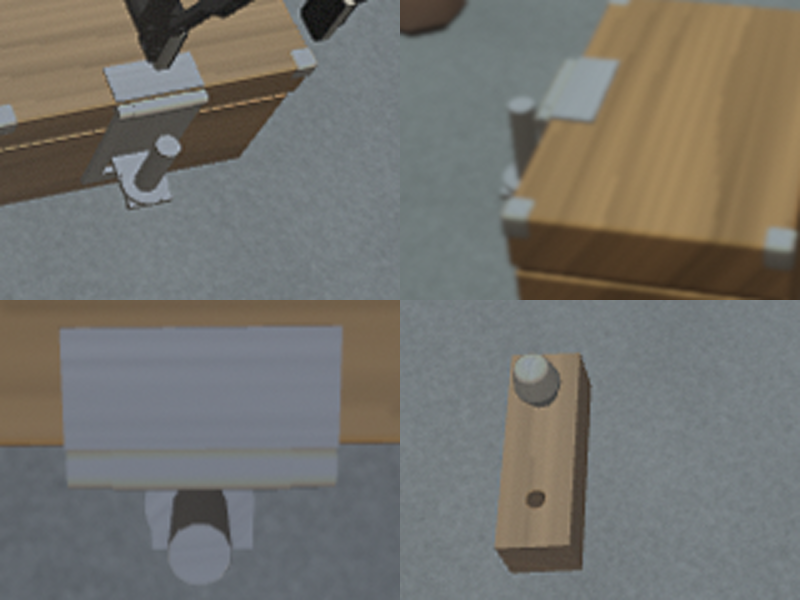

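View pics/scene13.png

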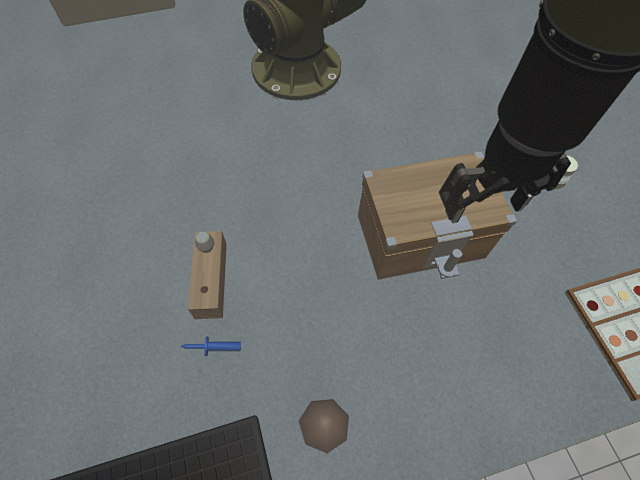

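```bash
python3 -c "
from h import *
c=load('scene13');s=load('side13')
x=tri((c,390+168/2.5,195+147/2.5),(s,180+120/2.5,260+104/2.5));print(x,RC.T@(x[0][:2]-CH));print('plane',RC.T@(plane(c,457.2,253.8,.124)[:2]-CH))
s0=telemetry.read_state();print(s0['ft_force'].round(1),s0['time']);print(robot.job_done())"
```

```text
(array([0.63927118, 0.09384473, 0.12388353]), [0.00044009259800356117, 0.0004400925980036419]) [ 0.1036761  -0.00014738]
plane [ 1.04132100e-01 -1.70283168e-05]
[ 0.  -1.1 -1.1] 17.2
the job is handed in; nothing more can be done
None
```

I closed the hasp with shut fingers, then moved the lock pin from the rack into the staple's eye and released it. I handed the job in at about 17 s of the 61 s allowed.

**Hasp:** I pressed it down and then inward until I felt 23 N against the chest's face. The scene view afterwards shows it shut, with the staple out through its slot.

**Pin:** The collar met the staple at the height I had worked out, with about 6 N of push. After release, the grip top triangulated to z = 0.124 m, as expected for a seated collar. It stood over the eye at about x = 104, y = 0 mm in the chest's frame.

**Rest of the scene:** The scriber still stands in the rack and the gripper is clear of everything.

**Disagreements:**
- **Cameras:** The scene and wrist cameras differed by about 2 mm on the eye and the pin. I used in-between values, and shifted the pin about 2 mm sideways before inserting it.
- **Blue look-alike:** It was upright in the first picture and lying on the bench about 2.6 s in, while the arm was working at the chest. The arm passed it at height; I did not go near it or feel any contact.

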